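# Serve a muffin with tongs

### The job

Take the tongs from their green rest and use them to pick the chocolate muffin off the wooden board, touching it with nothing but the tongs. Finish while still holding it in the squeezed tongs, upright and still, over the middle of the blue plate and well clear of it (about 15 cm above the counter); leave the other muffins and the plate where they are.

Things in the scene. Friction and masses are not known exactly. Their poses are not given: they have to be found in the camera images.
- tongs_grip (a point): Middle of the tongs where they are gripped: on their middle plane, half-way up, midway between the two black rubber patches (56 mm long, 20 mm high, on the outer faces of the arms). Starts 50 mm above the counter. x points along the tongs to the jaws, y across, z up. Width over the rubber here: 57 mm open, about 37 mm shut on a muffin.
- tongs: Steel spring tongs, 265 mm long, 115 g, lying level and open on the green rest; origin and axes as tongs_grip. Both arms move together and spring open when let go: about 8 N on each rubber patch starts to close them, 13 N shuts them on a muffin. Squeezed only to 50 mm they can be carried by the spring's push, the jaws still passing 10 mm clear of a muffin each side.
- tong_left (a joint): How far each arm of the tongs is squeezed (rad) about its pivot 100 mm behind tongs_grip: 0 open, 0.035 at 50 mm over the rubber, about 0.10 shut on a muffin, 0.14 fully shut.
- tongs_jaw (a point): Point midway between the jaws of the tongs, 115 mm ahead of tongs_grip along its x and 12 mm lower. The jaws are shallow upright V plates, 36 mm high (18 mm above to 18 mm below this point), 34 mm long, 80 mm apart inside when open. A muffin should stand centred at this point before they are squeezed.
- rest: Green ceramic tong rest, fixed: a 185 x 55 x 6 mm foot and two cross bars, tops 40 mm above the counter, 12 mm thick, 56 mm ahead of its origin (84 mm wide) and 90 mm behind it along x, carrying the tongs. Origin on the counter below tongs_grip. Rest and plate stand on opposite sides of the board, either way round.
- board: Fixed brown wooden board, 150 (x) x 290 (y) x 20 mm thick, its origin in the middle of its underside. Three muffins stand in a row along its y, 92 mm apart, in any order. Its x points away from the robot, so tongs pointing along it reach any muffin without passing over another.
- choc_muffin_center (a point): Centre, half-way up (21 mm above its foot), of the dark brown chocolate muffin, the one to pick: mini muffin, round, 46 mm across at the widest (26 mm up; 42 mm across the foot), 43 mm high, 50 g, standing loose on the board.
- choc_muffin: The chocolate muffin; origin in the centre of its foot, z up.
- vanilla_muffin: Golden-topped vanilla muffin in a cream case, to be left alone: mini muffin, round, 46 mm across at the widest (26 mm up; 42 mm across the foot), 43 mm high, 50 g, standing loose on the board. Origin in the centre of its foot.
- berry_muffin: Pink-topped berry muffin in a cream case, to be left alone: mini muffin, round, 46 mm across at the widest (26 mm up; 42 mm across the foot), 43 mm high, 50 g, standing loose on the board. Origin in the centre of its foot.
- plate: Round blue plate, 170 mm across, 18 mm high, loose, 0.4 kg. Origin in the centre of its underside, on the counter.
Not all that is in view belongs to the job. Leave any orange, purple or red look-alike of the rest alone.

How it is judged:
On the way, in this order (a step that is already met when the one before it is completed fails the run):
1. the tongs are lifted off their rest in the gripper, the muffin still on the board (height (world z) of tongs_grip above 0.075 m and contact force between the fingers and tongs above 1 N and contact force between rest and tongs below 0.05 N and distance of choc_muffin from where it was at the start of the episode below 0.02 m), for 0.2 s.
2. the chocolate muffin is lifted off the board between the jaws of the tongs (distance between choc_muffin_center and tongs_jaw below 0.022 m and contact force between tongs and choc_muffin above 0.5 N and contact force between the fingers and tongs above 1 N and contact force between each of the arm, the fingers and choc_muffin below 0.05 N and contact force between each of board, plate and choc_muffin below 0.02 N and contact force between each of board, rest, plate and tongs below 0.05 N and height (world z) of choc_muffin_center above 0.07 m), for 0.2 s.
At the end, for the whole second after the job is handed in: Muffin within 22 mm of the jaw point, squeezed by the tongs (0.5 N), fingers on tongs (1 N) and not on it; centre 90 to 250 mm above the counter, within 50 mm sideways of the plate's centre, tilt under 0.5 rad, under 30 mm/s; muffin and tongs clear of board, plate and rest (distance between choc_muffin_center and tongs_jaw below 0.022 m and contact force between tongs and choc_muffin above 0.5 N and contact force between the fingers and tongs above 1 N and contact force between each of the arm, the fingers and choc_muffin below 0.05 N and contact force between each of board, plate and choc_muffin below 0.02 N and contact force between each of board, rest, plate and tongs below 0.05 N and height (world z) of choc_muffin_center between 0.09 and 0.25 m and horizontal distance between choc_muffin_center and plate below 0.05 m and angle between choc_muffin's own z axis and vertical below 0.5 rad and linear speed of choc_muffin below 0.03 m/s); the arm keeps its last pose, push and grip.
It fails at once if gripper or arm touches the chocolate muffin (contact force between any of the fingers, the arm and choc_muffin above 0.3 N).
It fails at once if another muffin is moved more than 20 mm (distance of any of vanilla_muffin, berry_muffin from where it was at the start of the episode above 0.02 m).
It fails at once if the plate is moved more than 30 mm (distance of plate from where it was at the start of the episode above 0.03 m).
It also fails if it takes over 45 s, if anything falls off the work surface, if the arm or the gripper's body presses on something with over 40 N, if the wrist force passes 120 N, or if a joint passes its speed limit or range.

### The arm

A 6-joint arm with a two-finger parallel gripper is mounted at the origin on the work surface. World frame = base frame: x ahead of the robot, y to its left, z up, the work surface at z = 0. Lengths are in m, angles in rad, forces in N, time in s.
With the tool pointing down it reaches from about 0.425 to 0.925 m from the base axis. Payload 12.5 kg.
Tool frame: the origin (TCP) lies where the fingers leave the gripper's body, on its centre line; the fingertips stand 73 mm ahead of it and the grasp point (between the pads) lies 54 mm ahead of it (bot.tip_extent is the distance from the TCP to the fingertips, in m); z points along the fingers, y is the line along which they close (so a half turn about z gives the same grasp; the last joint's range is limited). The gripper opens to 85 mm and grips with 20 to 120 N. Pads are 22 mm wide; open, the fingers measure 114 mm over their backs; the gripper's body (76 mm by 85 mm) begins 54 mm behind the grasp point. The pads swing forward as they close: fully open they stand 13 mm farther back than shut.
Start: joints at [1.142, 0.491, 1.559, -0, 1.092, -0.106], TCP at [0.198, 0.593, 0.304] pointing down, gripper open.
Joint ranges: [-3.1, 3.1], [-0.84, 2.19], [0.05, 2.79], [-1.13, 4.28], [0.06, 2.93], [-2.69, 2.69]. Speed limits (rad/s): [2.22, 2.22, 2.79, 3.14, 3.14, 3.14].

### API

Orientations are given as [roll, pitch, yaw] about the fixed x, y, z axes, in that order (R = Rz(yaw) Ry(pitch) Rx(roll)).
In Python, from cell import bot gives the robot as it stands.
- The arm moves only by the tool move_arm, never from a script. Its argument "increments" is a list of rows, each an object of numbers: "x", "y", "z": the shift along the tool's x, y, z in m; "wx", "wy", "wz": the turn, a rotation vector about the tool's x, y, z in rad; "grip": the finger opening in m, from 0 to 0.0854. In form: [{"x": .., "y": .., "z": .., "wx": .., "wy": .., "wz": .., "grip": ..}, ...]. A call has 1 to 5 rows; each row is the pose to reach, as a shift and turn from the pose commanded when the call began, along the tool's axes at that moment; what a row does not reach only later rows make up. A row lasts 1/8 s, in which the tool goes at most 62.5 mm and 10.7 degrees, less where a joint would pass 70% of its speed; a pose out of reach is approached as far as the arm can. A call with a gripper value outside its range is refused whole. The fingers move at their own pace and stop on an object; the grip force is fixed at half the most. Time passes only in rows, so rows that repeat a pose let the fingers close. It gives the time, the measured TCP pose, the force, the opening and the grip force at its end, in the units of the state.
- bot.get_obs(): the state, without advancing time (a new reading comes with each control period).
- bot.camera(name): name is "side" or "top" or "wrist"; returns the picture (400x640x3 uint8, red, green, blue); there is no depth.
- bot.get_calibration(name): a dict with "fx", "fy", "cx", "cy" (pixels), "k1" (the pictures are not rectified: a ray, as slopes to the right and down, at radius r is drawn at 1 + k1 r^2 times it, then the intrinsics apply), "eye" and "orientation" of the camera in the world. Camera axes: x right, y up, looking along -z (the intrinsics and any distortion apply to the point x, -y, -z); pixel columns grow to the right and rows downward; lengths in m; the calibration is good to about 2 mm. A picture is of the moment at which its call begins: read the wrist's pose just before it. get_calibration takes no time and is no camera call; for the wrist camera it gives the pose at the moment of the call.
- bot.close_job(): hands the job in; it is judged then, once.
The state is a dict: "t": time; "joints": joint angles; "dq": joint speeds; "joint_efforts": joint torques, N m; "position": TCP position; "ee_rot": TCP orientation; "contact_force": force on the tool from outside, world axes, zero at the start; "moment": the same for the moment, N m; "gripper_width": opening from 0.0 (shut) to 1.0 (fully open); "finger_force": force on a finger pad.
Only numpy, scipy, OpenCV 4.12 (cv2) and the standard library are available. Lean on these libraries where they do the work, as an engineer would, in place of code of your own. Each camera call takes 0.05 s, during which the arm holds its last target. There are 200 camera calls.

## Working session

There is one attempt and no reset: what is moved stays moved. The work goes in short steps, Python scripts to look and compute and a tool call to move; the robot and the scene stay as the last step left them, time stands still between calls to the robot, and variables do not carry over. Pictures are saved under pics/ and viewed, at most 10 in all, crops included, and the job is handed in when it is done.

Besides the shell and the picture viewer there is one more tool, called after "Request:" as name(argument=value, ...) on one line, values as JSON. move_arm: Moves the arm, as the interface text tells. Its arguments: {"type":"object","properties":{"increments":{"type":"array"}},"required":["increments"]}

```bash
mkdir -p pics; ls
python3 - <<'E'
from cell import bot
import cv2
o=bot.get_obs();print(o)
for n in("top","side"):
    cv2.imwrite(f"pics/{n}0.png",bot.camera(n)[:,:,::-1]);print(bot.get_calibration(n))
E
```

```text
pics
{'t': 0.0, 'joints': array([ 1.14240840e+00,  4.91520817e-01,  1.55943019e+00,  2.42325347e-05,
        1.09168856e+00, -1.05602828e-01]), 'dq': array([ 0.00108219,  0.00060779,  0.00113622, -0.0006645 , -0.00077455,
       -0.00036405]), 'joint_efforts': array([-2.57324034e-03, -6.18429565e+01, -2.61595917e+01, -1.16861834e-04,
        4.02966063e-03, -4.22006724e-05]), 'position': array([0.1981741, 0.5926033, 0.3033584]), 'ee_rot': array([-3.14055384e+00, -1.31724069e-04,  2.81879630e+00]), 'contact_force': array([ 0.04349177, -0.084777  ,  0.00611512]), 'moment': array([ 0.0578584 , -0.00818309,  0.02397903]), 'finger_force': 0.0, 'gripper_width': 0.9973732794141298}
{'fx': 487.4089461641853, 'fy': 487.4089461641853, 'cx': 315.1991604469772, 'cy': 202.09452456306977, 'k1': -0.06819656592194084, 'eye': array([0.3685586 , 0.06992551, 1.32724698]), 'orientation': array([ 0.08010088, -0.01048008, -1.5884457 ])}
{'fx': 422.26772006399636, 'fy': 422.26772006399636, 'cx': 317.81626524837327, 'cy': 192.3425844587928, 'k1': 0.03739690306832615, 'eye': array([ 0.37359226, -0.82713133,  0.7900431 ]), 'orientation': array([ 0.90359862, -0.00548814, -0.09655558])}
```

View pics/top0.png

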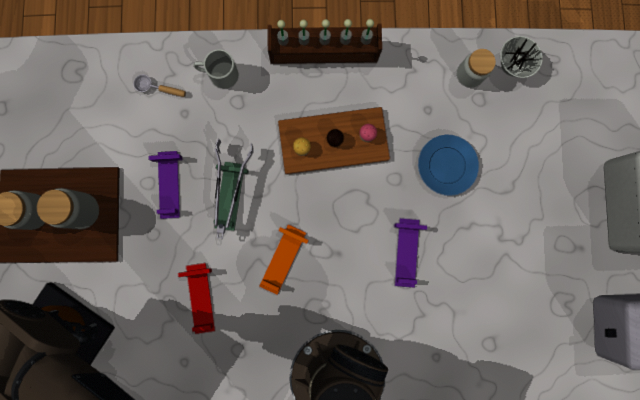

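View pics/side0.png

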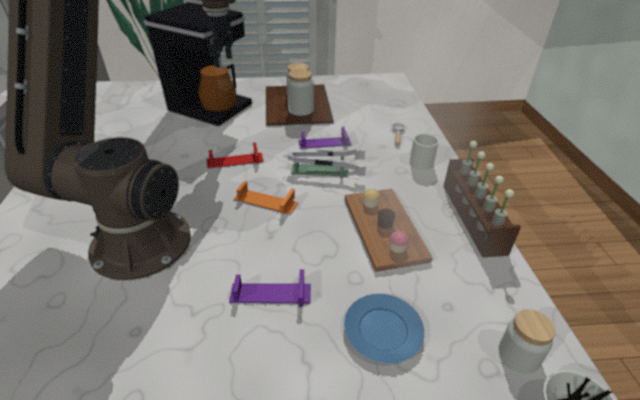

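Top view: the tongs lie on the green rest near (230,195), with look-alikes in purple at (168,185) and (408,253), orange at (284,260) and red at (201,298). Only the green one fits, since it carries the tongs. On the board are the vanilla (301,146), chocolate (335,138) and berry (368,132) muffins; the dark one in the middle is the target. The blue plate is at (449,165).

```bash
cat > h.py <<'E'
import numpy as np, cv2
from cell import bot
from scipy.spatial.transform import Rotation as Ro
def rays(cal,px):
    px=np.atleast_2d(np.float64(px))
    K=np.array([[cal['fx'],0,cal['cx']],[0,cal['fy'],cal['cy']],[0,0,1]])
    s=cv2.undistortPoints(px[:,None],K,np.array([cal['k1'],0,0,0]))[:,0]
    d=np.c_[s[:,0],-s[:,1],-np.ones(len(s))]
    return Ro.from_euler('xyz',cal['orientation']).apply(d)
def onplane(cal,px,z):
    d=rays(cal,px);e=np.array(cal['eye'])
    return e+d*((z-e[2])/d[:,2])[:,None]
def proj(cal,P):
    d=Ro.from_euler('xyz',cal['orientation']).inv().apply(np.atleast_2d(P)-cal['eye'])
    s=np.c_[d[:,0],-d[:,1]]/-d[:,2:]
    s=s*(1+cal['k1']*(s**2).sum(1))[:,None]
    return s*cal['fx']+[cal['cx'],cal['cy']]
def comps(m,amin):
    n,l,st,c=cv2.connectedComponentsWithStats(m.astype(np.uint8))
    return [(st[i,4],c[i],l==i) for i in range(1,n) if st[i,4]>=amin]
E
python3 - <<'E'
from h import *
cal=bot.get_calibration('top')
im=cv2.imread('pics/top0.png');hsv=cv2.cvtColor(im,cv2.COLOR_BGR2HSV)
H,S,V=[hsv[...,i].astype(int) for i in range(3)]
def big(m,roi):
    x0,x1,y0,y1=roi;k=np.zeros_like(m);k[y0:y1,x0:x1]=m[y0:y1,x0:x1]
    return k
g=big((H>55)&(H<95)&(S>60),(195,270,130,250))
ys,xs=np.where(g);r=cv2.minAreaRect(np.c_[xs,ys].astype(np.float32));print('green',g.sum(),r)
b=big((H<20)&(S>90)&(V>40),(260,400,95,185))
c=max(comps(b,50),key=lambda q:q[0]);ys,xs=np.where(c[2])
r=cv2.minAreaRect(np.c_[xs,ys].astype(np.float32));bp=onplane(cal,cv2.boxPoints(r),.02);print('board',r,bp.round(3))
d=big((V<45),(315,355,120,158))
for a,cc,m in comps(d,30):print('dark',a,cc,onplane(cal,cc,.05))
y=big((H>18)&(H<32)&(S>120)&(V>110),(285,318,130,160));p=big((H>150)&(S>80),(350,385,115,148))
for k in(y,p):
  for a,cc,m in comps(k,30):print('oth',a,cc,onplane(cal,cc,.058))
pl=big((H>95)&(H<118)&(S>110),(410,490,125,205))
c=max(comps(pl,50),key=lambda q:q[0]);ys,xs=np.where(c[2]);(cx,cy),R=cv2.minEnclosingCircle(np.c_[xs,ys].astype(np.float32))
print('plate',c[0],cx,cy,R,onplane(cal,[cx,cy],.018))
crop=im[100:250,190:400];cv2.imwrite('pics/crop0.png',cv2.resize(crop,(798,570),interpolation=cv2.INTER_CUBIC))
E
```

```text
green 983 ((231.06446838378906, 195.56663513183594), (31.094181060791016, 66.99099731445312), 0.9391909241676331)
board ((333.4565734863281, 139.9788360595703), (54.236751556396484, 105.79515838623047), 82.303955078125) [[ 0.699  0.154  0.02 ]
 [ 0.735 -0.135  0.02 ]
 [ 0.585 -0.15   0.02 ]
 [ 0.551  0.136  0.02 ]]
dark 245 [334.97959184 137.71020408] [[ 0.64186373 -0.0009514   0.05      ]]
oth 185 [300.58918919 145.54594595] [[0.62053149 0.09073623 0.058     ]]
oth 227 [367.88986784 132.06167401] [[ 0.65415077 -0.08818861  0.058     ]]
plate 2813 448.13250732421875 164.4250030517578 30.45125389099121 [[ 0.57062903 -0.31099953  0.018     ]]
```

View pics/crop0.png

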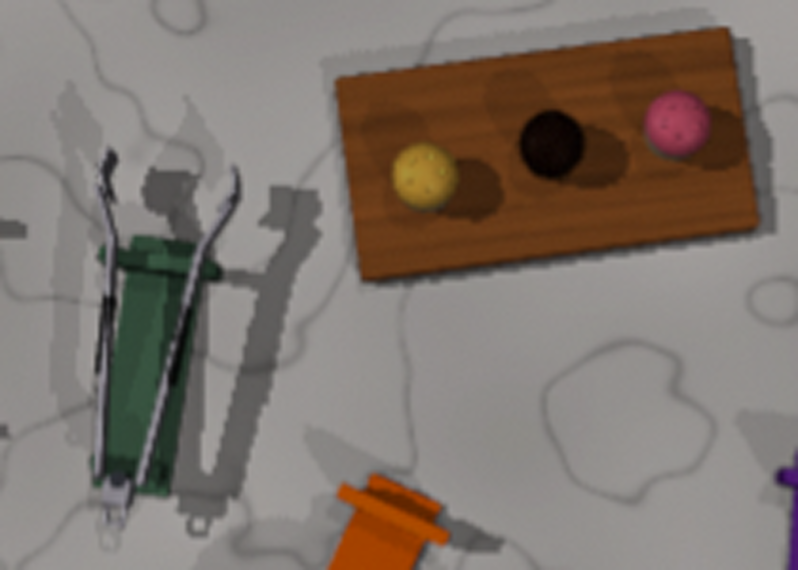

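The crop confirms the target: the black-brown muffin at full-image (335,138) is the middle of the three. The tongs lie on the green rest, with rubber patches at about (218,184) and (237,192), hinge at (221,229) and jaws at (219,142) and (252,149).

Run:
```python
from h import *
cal=bot.get_calibration('top')
P=onplane(cal,[[218.2,184.2],[237.4,192.1],[220.8,229],[218.9,142],[251.8,148.7]],.05);print(P.round(4))
g=P[:2].mean(0);j=P[3:].mean(0);v=j-P[2];yaw=np.arctan2(v[1],v[0]);print(g,yaw,np.linalg.norm(v))
# rest centre in the plane: green
o=bot.get_obs();R=Ro.from_euler('xyz',o['ee_rot']);print(R.as_matrix().round(3))
print(R.inv().apply(g-o['position']), bot.get_calibration('wrist'))
```

```text
[[0.5225 0.3098 0.05  ]
 [0.5007 0.2591 0.05  ]
 [0.4043 0.3032 0.05  ]
 [0.6355 0.308  0.05  ]
 [0.6158 0.2205 0.05  ]]
[0.5115959 0.2844855 0.05     ] -0.17434766797832552 0.2247448427802051
[[-0.948  0.317 -0.   ]
 [ 0.317  0.948 -0.001]
 [ 0.    -0.001 -1.   ]]
[-0.39499286 -0.19256156  0.25353939] {'fx': 314.878159007448, 'fy': 314.878159007448, 'cx': 320.112342793404, 'cy': 199.87737425853283, 'k1': 0.02190130060495641, 'eye': array([0.13133126, 0.61419401, 0.3732832 ]), 'orientation': array([-0.27598614,  0.00252818,  1.24852382])}
```

Request:
move_arm(increments=[{"x": -0.04,"y": -0.02},{"x": -0.09,"y": -0.045},{"x": -0.14,"y": -0.07},{"x": -0.19,"y": -0.095},{"x": -0.24,"y": -0.12}])

```text
invalid input at $.increments[0]: expected keys x, y, z, wx, wy, wz, grip
```

Request:
move_arm(increments=[{"x": -0.05,"y": -0.025,"wz": -0.03},{"x": -0.1,"y": -0.05,"z": 0.01,"wz": -0.07},{"x": -0.14,"y": -0.065,"z": 0.02,"wz": -0.1},{"x": -0.155,"y": -0.072,"z": 0.03,"wz": -0.13},{"x": -0.155,"y": -0.072,"z": 0.03,"wz": -0.13}])

```text
invalid input at $.increments[0]: expected keys x, y, z, wx, wy, wz, grip
```

Run:
```python
from h import *
o=bot.get_obs();print({k:o[k] for k in('t','joints','position','ee_rot','dq')})
print(bot.get_calibration('wrist'))
cv2.imwrite('pics/w1.png',bot.camera('wrist')[:,:,::-1])
```

```text
{'t': 0.1, 'joints': array([ 1.14239860e+00,  4.91462629e-01,  1.55939868e+00,  1.38988859e-05,
        1.09165875e+00, -1.05614089e-01]), 'position': array([0.19818649, 0.59261174, 0.3034054 ]), 'ee_rot': array([-3.14067172e+00, -1.10024207e-04,  2.81880255e+00]), 'dq': array([ 2.63419356e-04, -2.39916128e-03, -2.03206983e-04,  1.11188700e-05,
       -6.25171745e-04, -6.24268791e-04])}
{'fx': 314.878159007448, 'fy': 314.878159007448, 'cx': 320.112342793404, 'cy': 199.87737425853283, 'k1': 0.02190130060495641, 'eye': array([0.13133126, 0.61419401, 0.3732832 ]), 'orientation': array([-0.27598614,  0.00252818,  1.24852382])}
```

View pics/w1.png

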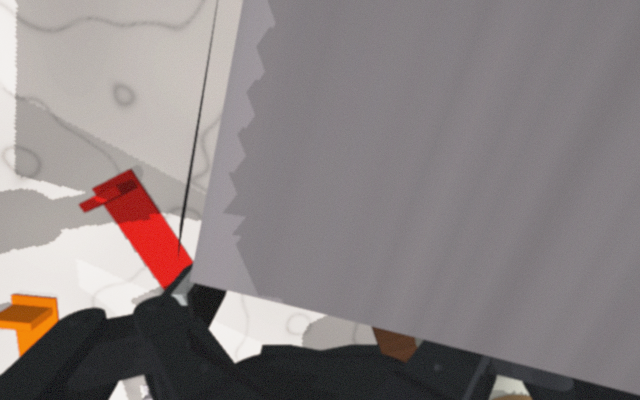

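The rows need all keys, so the arm has not moved. This picture is from the start pose: the coffee machine at the right and the red look-alike at (140,225). I'll send full rows.

Request:
move_arm(increments=[{"x": -0.04,"y": -0.02,"z": 0,"wx": 0,"wy": 0,"wz": 0,"grip": 0.085},{"x": -0.09,"y": -0.045,"z": 0,"wx": 0,"wy": 0,"wz": 0,"grip": 0.085},{"x": -0.14,"y": -0.07,"z": 0,"wx": 0,"wy": 0,"wz": 0,"grip": 0.085},{"x": -0.19,"y": -0.095,"z": 0,"wx": 0,"wy": 0,"wz": 0,"grip": 0.085},{"x": -0.24,"y": -0.12,"z": 0,"wx": 0,"wy": 0,"wz": 0,"grip": 0.085}])

```text
t: 0.78
position: [0.3888, 0.4014, 0.3039]
ee_rot: [-3.142, -0.0, 2.819]
contact_force: [0.5, 1.1, -0.1]
gripper_width: 0.995
finger_force: 0.0
```

Request:
move_arm(increments=[{"x": -0.05,"y": -0.025,"z": 0,"wx": 0,"wy": 0,"wz": -0.03,"grip": 0.085},{"x": -0.1,"y": -0.05,"z": 0.01,"wx": 0,"wy": 0,"wz": -0.07,"grip": 0.085},{"x": -0.14,"y": -0.065,"z": 0.02,"wx": 0,"wy": 0,"wz": -0.1,"grip": 0.085},{"x": -0.155,"y": -0.072,"z": 0.03,"wx": 0,"wy": 0,"wz": -0.13,"grip": 0.085},{"x": -0.155,"y": -0.072,"z": 0.03,"wx": 0,"wy": 0,"wz": -0.13,"grip": 0.085}])

```text
t: 1.4
position: [0.5123, 0.2845, 0.273]
ee_rot: [-3.141, -0.001, 2.947]
contact_force: [0.1, 0.5, 0.4]
gripper_width: 0.994
finger_force: 0.0
```

Run:
```python
from h import *
o=bot.get_obs();print({k:o[k] for k in('t','joints','position','ee_rot','dq')})
print(bot.get_calibration('wrist'))
cv2.imwrite('pics/w2.png',bot.camera('wrist')[:,:,::-1])
```

```text
{'t': 1.4, 'joints': array([ 3.94164389e-01,  4.68860700e-01,  1.69220774e+00,  3.93475671e-05,
        9.82268014e-01, -9.81814903e-01]), 'position': array([0.5123418 , 0.28447851, 0.27301066]), 'ee_rot': array([-3.14065113e+00, -1.46814194e-03,  2.94675306e+00]), 'dq': array([ 0.03454263, -0.02292731, -0.00041513,  0.00375906,  0.01158614,
        0.03123891])}
{'fx': 314.878159007448, 'fy': 314.878159007448, 'cx': 320.112342793404, 'cy': 199.87737425853283, 'k1': 0.02190130060495641, 'eye': array([0.44329785, 0.29744714, 0.34299902]), 'orientation': array([-0.27441216,  0.00223746,  1.37643384])}
```

View pics/w2.png

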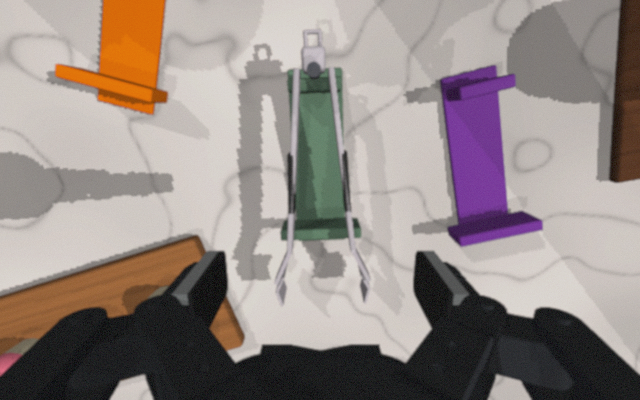

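The wrist view shows the tongs whole: hinge (313,68), rubber patches near (291,180) and (346,180), jaws (281,293) and (365,293).

Run:
```python
from h import *
cal=bot.get_calibration('wrist')
im=cv2.imread('pics/w2.png');v=im.max(2)
m=np.zeros(v.shape,bool);m[140:225,280:360]=v[140:225,280:360]<55
cs=sorted(comps(m,20),key=lambda c:c[1][0]);pts=[]
for a,c,k in cs: ys,xs=np.where(k);print(a,c,xs.min(),xs.max(),ys.min(),ys.max());pts.append(c)
P=onplane(cal,pts+[[313,68],[281,290],[365,290]],.05);print(P.round(4))
g=P[:2].mean(0)
for a in(P[2],):
  v=P[-2:].mean(0)-a;print(g,np.arctan2(v[1],v[0]),np.linalg.norm(v)); w=g-a; print('hinge-grip',np.linalg.norm(w),np.arctan2(w[1],w[0]))
d=P[0]-P[1];print('patch gap',np.linalg.norm(d),np.arctan2(d[1],d[0])-np.pi/2)
o=bot.get_obs();print(Ro.from_euler('xyz',o['ee_rot']).inv().apply(g-o['position']))
```

```text
70 [289.45714286 173.25714286] 288 290 156 191
23 [318.7826087  222.60869565] 316 323 221 224
[[0.4927 0.2583 0.05  ]
 [0.5466 0.2759 0.05  ]
 [0.4066 0.2984 0.05  ]
 [0.6126 0.2223 0.05  ]
 [0.6295 0.309  0.05  ]]
[0.51962224 0.2670715  0.05      ] -0.15157528182716948 0.21694507217035722
hinge-grip 0.11725640639744153 -0.2707901381986177
patch gap 0.05671962937235946 -4.396314641826056
[-0.01132574 -0.01619881  0.22361931]
```

Run:
```python
from h import *
cal=bot.get_calibration('wrist')
im=cv2.imread('pics/w2.png')
cv2.imwrite('pics/w2c.png',cv2.resize(im[40:310,260:400],None,fx=4,fy=2.2,interpolation=cv2.INTER_NEAREST))
for x0,x1 in((280,304),(328,362)):
  m=np.zeros(im.shape[:2],bool);m[140:225,x0:x1]=(im[140:225,x0:x1].max(2)<75)&(np.ptp(im[140:225,x0:x1].astype(int),axis=2)<22)
  for a,c,k in comps(m,20): ys,xs=np.where(k);print(a,c,xs.min(),xs.max(),ys.min(),ys.max(),onplane(cal,c,.05))
```

```text
158 [289.62658228 176.75316456] 288 291 154 204 [[0.49598345 0.2576773  0.05      ]]
50 [294.06 202.1 ] 293 296 194 211 [[0.52125508 0.25642696 0.05      ]]
43 [299.39534884 221.95348837] 295 303 219 224 [[0.54222298 0.25721861 0.05      ]]
71 [345.3943662  166.07042254] 343 347 152 184 [[0.49608712 0.3113493  0.05      ]]
65 [344.27692308 197.53846154] 343 346 184 210 [[0.5260966  0.30504584 0.05      ]]
117 [336.58974359 221.20512821] 328 345 218 224 [[0.54850993 0.29342642 0.05      ]]
```

View pics/w2c.png

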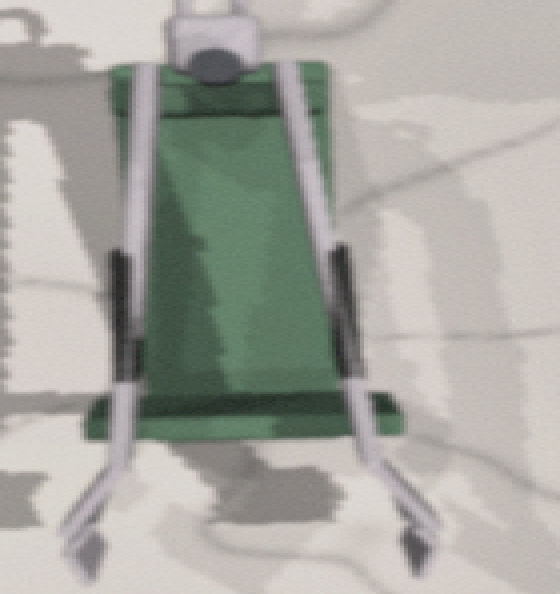

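Run:
```python
from h import *
cal=bot.get_calibration('wrist')
P=onplane(cal,[[290.7,183],[346.3,181.5],[313.7,69.5],[280.8,287.7],[365,287.7]],.052);print(P.round(4))
g=P[:2].mean(0);j=P[3:].mean(0)
for a,b in((P[2],j),(P[2],g),(g,j)): v=b-a;print(np.linalg.norm(v),np.arctan2(v[1],v[0]))
d=P[1]-P[0];print(np.linalg.norm(d),np.arctan2(-d[0],d[1]))
o=bot.get_obs();print(g,Ro.from_euler('xyz',o['ee_rot']).inv().apply(g-o['position']))
```

```text
[[0.5017 0.2576 0.052 ]
 [0.5104 0.3096 0.052 ]
 [0.4082 0.2988 0.052 ]
 [0.6088 0.2233 0.052 ]
 [0.6256 0.3094 0.052 ]]
0.21155455066510462 -0.1541232175764283
0.09905051779324123 -0.1538542447442239
0.11250403960934902 -0.15436002594635378
0.0526730230996527 -0.16584628202548476
[0.50604535 0.28360861 0.052     ] [ 0.00519111 -0.00259592  0.22162862]
```

Request:
move_arm(increments=[{"x": 0.003,"y": -0.003,"z": 0.03,"wx": 0,"wy": 0,"wz": -0.035,"grip": 0.085},{"x": 0.003,"y": -0.003,"z": 0.07,"wx": 0,"wy": 0,"wz": -0.035,"grip": 0.085},{"x": 0.003,"y": -0.003,"z": 0.1,"wx": 0,"wy": 0,"wz": -0.035,"grip": 0.085},{"x": 0.003,"y": -0.003,"z": 0.12,"wx": 0,"wy": 0,"wz": -0.035,"grip": 0.085},{"x": 0.003,"y": -0.003,"z": 0.12,"wx": 0,"wy": 0,"wz": -0.035,"grip": 0.085}])

```text
t: 2.08
position: [0.5074, 0.2838, 0.1533]
ee_rot: [-3.141, -0.002, 2.985]
contact_force: [0.1, -0.3, -0.1]
gripper_width: 0.996
finger_force: 0.0
```

Run:
```python
from h import *
cal=bot.get_calibration('wrist');o=bot.get_obs();print(o['position'],o['ee_rot'])
im=bot.camera('wrist')[:,:,::-1];cv2.imwrite('pics/w3.png',im)
R=Ro.from_euler('xyz',o['ee_rot']);
print(proj(cal,o['position']+R.apply([[0,-.0285,.054],[0,.0285,.054],[0,0,.054],[.1,0,.054]])))
```

```text
[0.50743912 0.28375489 0.15329358] [-3.14061944e+00 -1.80416625e-03  2.98454399e+00]
[[256.93227349 277.20350398]
 [386.9258465  277.34778539]
 [321.91021797 277.20388368]
 [322.50233256  22.21050464]]
```

View pics/w3.png

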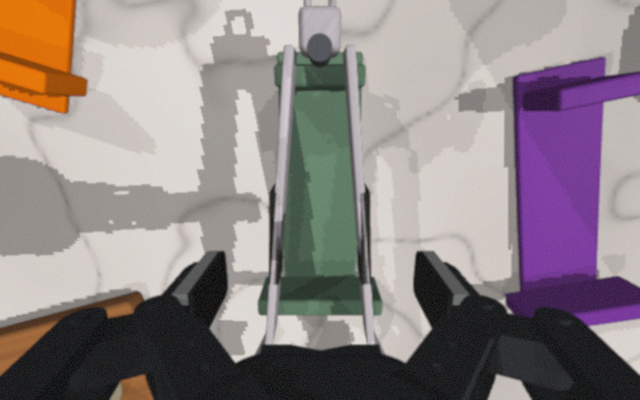

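The fingers straddle the tongs symmetrically: arms at x 274 and 367, fingers at 225 and 415. I'll descend the rest of the way and squeeze to 50 mm.

Request:
move_arm(increments=[{"x": 0,"y": 0,"z": 0.025,"wx": 0,"wy": 0,"wz": 0,"grip": 0.085},{"x": 0,"y": 0,"z": 0.05,"wx": 0,"wy": 0,"wz": 0,"grip": 0.085},{"x": 0,"y": 0,"z": 0.05,"wx": 0,"wy": 0,"wz": 0,"grip": 0.065},{"x": 0,"y": 0,"z": 0.05,"wx": 0,"wy": 0,"wz": 0,"grip": 0.05},{"x": 0,"y": 0,"z": 0.05,"wx": 0,"wy": 0,"wz": 0,"grip": 0.05}])

```text
t: 2.75
position: [0.5094, 0.2836, 0.1065]
ee_rot: [3.139, 0.004, 2.984]
contact_force: [0.3, 0.6, 6.0]
gripper_width: 0.586
finger_force: 10.1
```

Request:
move_arm(increments=[{"x": 0,"y": 0,"z": 0,"wx": 0,"wy": 0,"wz": 0,"grip": 0.05},{"x": 0,"y": 0,"z": 0,"wx": 0,"wy": 0,"wz": 0,"grip": 0.05}])

```text
t: 3.0
position: [0.5094, 0.2836, 0.1065]
ee_rot: [3.139, 0.004, 2.984]
contact_force: [-0.1, 0.6, 6.3]
gripper_width: 0.587
finger_force: 10.1
```

Request:
move_arm(increments=[{"x": 0,"y": 0,"z": -0.01,"wx": 0,"wy": 0,"wz": 0,"grip": 0.05},{"x": 0,"y": 0,"z": -0.025,"wx": 0,"wy": 0,"wz": 0,"grip": 0.05},{"x": 0,"y": 0,"z": -0.04,"wx": 0,"wy": 0,"wz": 0,"grip": 0.05},{"x": 0,"y": 0,"z": -0.055,"wx": 0,"wy": 0,"wz": 0,"grip": 0.05},{"x": 0,"y": 0,"z": -0.07,"wx": 0,"wy": 0,"wz": 0,"grip": 0.05}])

```text
t: 3.62
position: [0.5084, 0.283, 0.1752]
ee_rot: [3.141, 0.0, 2.984]
contact_force: [0.1, -0.2, -1.2]
gripper_width: 0.588
finger_force: 8.5
```

Request:
move_arm(increments=[{"x": 0,"y": 0,"z": -0.01,"wx": 0,"wy": 0,"wz": 0,"grip": 0.05},{"x": 0,"y": 0,"z": -0.02,"wx": 0,"wy": 0,"wz": 0,"grip": 0.05},{"x": 0,"y": 0,"z": -0.025,"wx": 0,"wy": 0,"wz": 0,"grip": 0.05},{"x": 0,"y": 0,"z": -0.025,"wx": 0,"wy": 0,"wz": 0,"grip": 0.05}])

```text
t: 4.12
position: [0.5084, 0.283, 0.199]
ee_rot: [3.141, 0.0, 2.984]
contact_force: [0.4, 0.0, -1.3]
gripper_width: 0.587
finger_force: 8.5
```

Run:
```python
from h import *
o=bot.get_obs();print(o['t'],o['position'],o['ee_rot'],o['contact_force'],o['moment'],o['joints'])
w=bot.camera('wrist')[:,:,::-1];s=bot.camera('side')[:,:,::-1]
np.save('wcal.npy',bot.get_calibration('wrist'),allow_pickle=True)
cv2.imwrite('pics/w4r.png',w);cv2.imwrite('pics/s4r.png',s)
c=cv2.resize(s[70:250,200:430],(640,500),interpolation=cv2.INTER_CUBIC)
cv2.imwrite('pics/w4.png',np.hstack([cv2.resize(w[:330,200:440],(364,500)),cv2.resize(c,(430,500))]))
```

```text
4.125 [0.50843612 0.28299359 0.19904955] [3.14140319e+00 2.09233166e-04 2.98381982e+00] [ 0.35065978  0.02974344 -1.31313651] [-0.03223885 -0.01940562  0.04241871] [ 3.94381340e-01  5.54938288e-01  1.77363870e+00  7.10093349e-05
  8.12738145e-01 -1.01869099e+00]
```

View pics/w4.png

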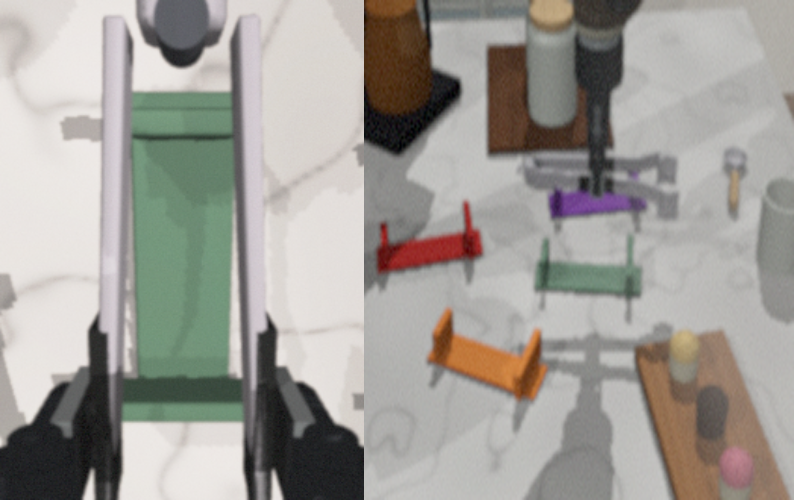

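The tongs are up, level and clear of the rest. Next I'll work out the jaw offset and locate the muffin in the side view.

```bash
cat >> h.py <<'E'
def tri(calA,pa,calB,pb):
    a,b=np.array(calA['eye']),np.array(calB['eye']);u,v=rays(calA,pa)[0],rays(calB,pb)[0]
    t=np.linalg.lstsq(np.c_[u,-v],b-a,rcond=None)[0];p,q=a+t[0]*u,b+t[1]*v
    return (p+q)/2,np.linalg.norm(p-q)
E
python3 - <<'E'
from h import *
o=bot.get_obs();R=Ro.from_euler('xyz',o['ee_rot'])
P=onplane(bot.get_calibration('wrist'),[[320,14.5]],.1445)
print('pivot in tool',R.inv().apply(P-o['position']))
sc=bot.get_calibration('side');tc=bot.get_calibration('top')
im=cv2.imread('pics/s4r.png');hsv=cv2.cvtColor(im,cv2.COLOR_BGR2HSV);H,S,V=[hsv[...,i].astype(int) for i in range(3)]
m=np.zeros(V.shape,bool);m[200:235,372:402]=(V<75)[200:235,372:402]
for a,c,k in comps(m,40):
    print('choc side',a,c);print(onplane(sc,c,.042),tri(tc,[334.98,137.7],sc,c))
m=np.zeros(V.shape,bool);m[185:212,355:385]=((H>15)&(H<35)&(S>70)&(V>90))[185:212,355:385]
p=(H>150)&(S>60);p[:,:380]=0;p[:,415:]=0
for k,t in((m,[300.6,145.5]),(p,[367.9,132.1])):
  for a,c,_ in comps(k,40): print('oth',a,c,tri(tc,t,sc,c))
pl=(H>95)&(H<118)&(S>90);pl[:280]=0
a,c,k=max(comps(pl,100),key=lambda q:q[0]);ct=max(cv2.findContours(k.astype(np.uint8),0,1)[0],key=len);e=cv2.fitEllipse(cv2.convexHull(ct));print('plate',e,onplane(sc,e[0],.014))
E
```

```text
pivot in tool [[ 0.10242848 -0.00089451  0.05410735]]
oth 141 [371.0212766 194.5177305] (array([0.62076439, 0.09117425, 0.04473376]), np.float64(0.004979403055229178))
oth 193 [398.70984456 237.69430052] (array([ 0.65450151, -0.08925026,  0.04719322]), np.float64(0.0038894901728636906))
plate ((383.84625244140625, 328.3567810058594), (65.53453063964844, 79.8939437866211), 112.4664077758789) [[ 0.56655789 -0.31944952  0.014     ]]
```

Request:
move_arm(increments=[{"x": -0.004,"y": -0.015,"z": 0,"wx": 0,"wy": 0,"wz": 0,"grip": 0.05},{"x": -0.01,"y": -0.045,"z": 0,"wx": 0,"wy": 0,"wz": 0,"grip": 0.05},{"x": -0.018,"y": -0.08,"z": 0,"wx": 0,"wy": 0,"wz": 0,"grip": 0.05},{"x": -0.026,"y": -0.115,"z": 0,"wx": 0,"wy": 0,"wz": 0,"grip": 0.05},{"x": -0.034,"y": -0.147,"z": 0,"wx": 0,"wy": 0,"wz": 0,"grip": 0.05}])

```text
t: 4.85
position: [0.5187, 0.1304, 0.1987]
ee_rot: [-3.141, -0.0, 2.983]
contact_force: [0.7, -0.2, -1.6]
gripper_width: 0.584
finger_force: 8.5
```

Request:
move_arm(increments=[{"x": -0.008,"y": -0.035,"z": 0,"wx": 0,"wy": 0,"wz": -0.05,"grip": 0.05},{"x": -0.016,"y": -0.07,"z": 0,"wx": 0,"wy": 0,"wz": -0.12,"grip": 0.05},{"x": -0.024,"y": -0.105,"z": 0,"wx": 0,"wy": 0,"wz": -0.2,"grip": 0.05},{"x": -0.03,"y": -0.135,"z": 0,"wx": 0,"wy": 0,"wz": -0.27,"grip": 0.05},{"x": -0.034,"y": -0.147,"z": 0,"wx": 0,"wy": 0,"wz": -0.306,"grip": 0.05}])

```text
t: 5.48
position: [0.5289, -0.0204, 0.1986]
ee_rot: [3.142, -0.001, -2.994]
contact_force: [0.1, -0.5, -1.4]
gripper_width: 0.59
finger_force: 8.5
```

Request:
move_arm(increments=[{"x": 0,"y": 0,"z": 0,"wx": 0,"wy": 0,"wz": 0,"grip": 0.05},{"x": 0,"y": 0,"z": 0,"wx": 0,"wy": 0,"wz": 0,"grip": 0.05}])

```text
t: 5.72
position: [0.5291, -0.0179, 0.1988]
ee_rot: [3.141, -0.0, -2.994]
contact_force: [0.5, 0.7, -2.0]
gripper_width: 0.585
finger_force: 8.5
```

Run:
```python
from h import *
o=bot.get_obs();print(o['t'],o['position'],o['ee_rot'],o['contact_force'],o['joints'])
t=bot.camera('top')[:,:,::-1];s=bot.camera('side')[:,:,::-1]
cv2.imwrite('pics/t5r.png',t);cv2.imwrite('pics/s5r.png',s)
a=cv2.resize(t[80:200,260:420],None,fx=2.5,fy=2.5,interpolation=cv2.INTER_CUBIC)
b=cv2.resize(s[130:290,280:440],(400,400),interpolation=cv2.INTER_CUBIC)
cv2.imwrite('pics/p5.png',np.hstack([np.vstack([a,np.zeros((100,400,3),np.uint8)]),b]))
```

```text
5.725 [ 0.52907675 -0.01793781  0.19875643] [ 3.14134037e+00 -3.61664975e-04 -2.99425592e+00] [ 0.50193264  0.67406942 -2.0070577 ] [-1.58745591e-01  4.95132282e-01  1.90280036e+00  1.94264582e-04
  7.44080897e-01 -1.87702155e+00]
```

View pics/p5.png

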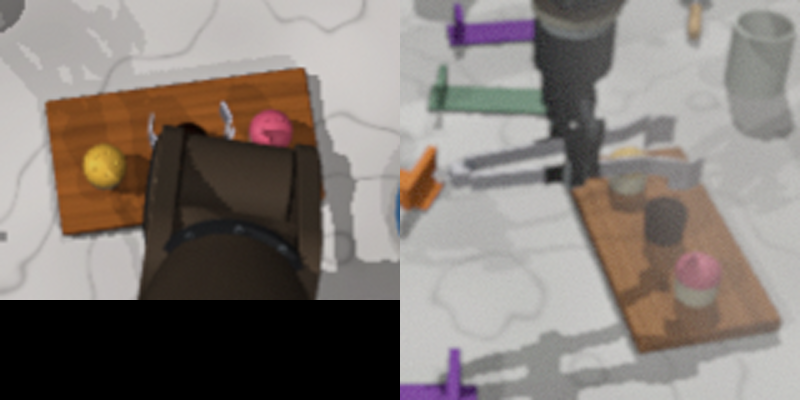

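The jaws hang above the chocolate muffin. Top view: jaws at (321,132) and (351,128), with the muffin between them. Side view: near jaw about (396,199), far jaw (382,182). I'll put numbers on that.

Run:
```python
from h import *
sc=bot.get_calibration('side');tc=bot.get_calibration('top');o=bot.get_obs()
im=cv2.imread('pics/t5r.png')[95:160,300:370].astype(int)
m=(im.min(2)>75)&(np.ptp(im,axis=2)<30)
for a,c,k in comps(m,8):
    ys,xs=np.where(k);print(a,c+[300,95],xs.min()+300,xs.max()+300,ys.min()+95,ys.max()+95,onplane(tc,c+[300,95],.14))
print(tri(tc,[351.2,128],sc,[396,198.8]),tri(tc,[321.2,132],sc,[382.4,182]))
R=Ro.from_euler('xyz',o['ee_rot']);print('pred jaw',o['position']+R.apply([-.1126,0,.0685]))
```

```text
1253 [331.50039904 103.64964086] 300 369 95 116 [[0.70905022 0.01083524 0.14      ]]
44 [350.45454545 127.95454545] 348 353 121 135 [[ 0.64665205 -0.03490798  0.14      ]]
17 [320.47058824 133.11764706] 320 322 127 137 [[0.63469646 0.03973022 0.14      ]]
(array([ 0.64840802, -0.03753988,  0.13087633]), np.float64(0.00047163278454517507)) (array([0.63551942, 0.03811551, 0.12813142]), np.float64(0.009141296188853981))
pred jaw [ 0.64054339 -0.00090948  0.13032272]
```

Measured jaw midpoint is (0.641, 0.001, 0.130), matching the prediction and sitting over the muffin. I'll descend 80 mm and squeeze.

Request:
move_arm(increments=[{"x": 0,"y": 0,"z": 0.01,"wx": 0,"wy": 0,"wz": 0,"grip": 0.05},{"x": 0,"y": 0,"z": 0.03,"wx": 0,"wy": 0,"wz": 0,"grip": 0.05},{"x": 0,"y": 0,"z": 0.055,"wx": 0,"wy": 0,"wz": 0,"grip": 0.05},{"x": 0,"y": 0,"z": 0.075,"wx": 0,"wy": 0,"wz": 0,"grip": 0.05},{"x": 0,"y": 0,"z": 0.08,"wx": 0,"wy": 0,"wz": 0,"grip": 0.05}])

```text
t: 6.45
position: [0.5289, -0.0177, 0.1174]
ee_rot: [3.141, -0.002, -2.993]
contact_force: [-0.1, -0.3, -1.1]
gripper_width: 0.591
finger_force: 8.5
```

Run:
```python
from h import *
o=bot.get_obs();print(o['t'],o['position'],o['contact_force'])
t=bot.camera('top')[:,:,::-1];s=bot.camera('side')[:,:,::-1]
a=cv2.resize(t[80:200,260:420],None,fx=2.5,fy=2.5,interpolation=cv2.INTER_CUBIC)
b=cv2.resize(s[130:290,280:440],(400,400),interpolation=cv2.INTER_CUBIC)
cv2.imwrite('pics/p6.png',np.hstack([np.vstack([a,np.zeros((100,400,3),np.uint8)]),b]))
```

```text
6.45 [ 0.52886529 -0.01765422  0.11740241] [-0.06346895 -0.29852632 -1.06197247]
```

View pics/p6.png

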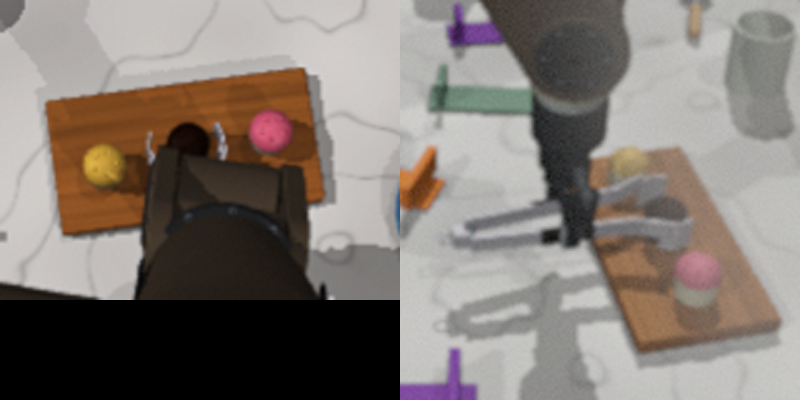

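The muffin sits centred between the lowered jaws, so I'll squeeze gradually.

Request:
move_arm(increments=[{"x": 0,"y": 0,"z": 0,"wx": 0,"wy": 0,"wz": 0,"grip": 0.045},{"x": 0,"y": 0,"z": 0,"wx": 0,"wy": 0,"wz": 0,"grip": 0.04},{"x": 0,"y": 0,"z": 0,"wx": 0,"wy": 0,"wz": 0,"grip": 0.037},{"x": 0,"y": 0,"z": 0,"wx": 0,"wy": 0,"wz": 0,"grip": 0.034},{"x": 0,"y": 0,"z": 0,"wx": 0,"wy": 0,"wz": 0,"grip": 0.034}])

```text
t: 7.18
position: [0.5294, -0.0181, 0.119]
ee_rot: [-3.142, 0.0, -2.993]
contact_force: [-0.9, 0.1, -0.2]
gripper_width: 0.423
finger_force: 59.7
```

Request:
move_arm(increments=[{"x": 0,"y": 0,"z": 0,"wx": 0,"wy": 0,"wz": 0,"grip": 0.03},{"x": 0,"y": 0,"z": 0,"wx": 0,"wy": 0,"wz": 0,"grip": 0.03},{"x": 0,"y": 0,"z": 0,"wx": 0,"wy": 0,"wz": 0,"grip": 0.03}])

```text
t: 7.55
position: [0.5294, -0.018, 0.1189]
ee_rot: [3.142, 0.0, -2.993]
contact_force: [0.9, -0.1, 0.1]
gripper_width: 0.419
finger_force: 59.7
```

The tongs are shut on the muffin at 36 mm with 60 N, so I'll lift.

Request:
move_arm(increments=[{"x": 0,"y": 0,"z": -0.005,"wx": 0,"wy": 0,"wz": 0,"grip": 0.03},{"x": 0,"y": 0,"z": -0.015,"wx": 0,"wy": 0,"wz": 0,"grip": 0.03},{"x": 0,"y": 0,"z": -0.03,"wx": 0,"wy": 0,"wz": 0,"grip": 0.03},{"x": 0,"y": 0,"z": -0.045,"wx": 0,"wy": 0,"wz": 0,"grip": 0.03},{"x": 0,"y": 0,"z": -0.06,"wx": 0,"wy": 0,"wz": 0,"grip": 0.03}])

```text
t: 8.18
position: [0.5294, -0.0181, 0.1803]
ee_rot: [-3.141, 0.001, -2.993]
contact_force: [-0.2, 0.6, -1.0]
gripper_width: 0.419
finger_force: 59.9
```

Request:
move_arm(increments=[{"x": 0,"y": 0,"z": -0.015,"wx": 0,"wy": 0,"wz": 0,"grip": 0.03},{"x": 0,"y": 0,"z": -0.03,"wx": 0,"wy": 0,"wz": 0,"grip": 0.03},{"x": 0,"y": 0,"z": -0.045,"wx": 0,"wy": 0,"wz": 0,"grip": 0.03},{"x": 0,"y": 0,"z": -0.05,"wx": 0,"wy": 0,"wz": 0,"grip": 0.03},{"x": 0,"y": 0,"z": -0.05,"wx": 0,"wy": 0,"wz": 0,"grip": 0.03}])

```text
t: 8.8
position: [0.5294, -0.018, 0.2291]
ee_rot: [-3.142, 0.0, -2.993]
contact_force: [-0.9, -0.7, -1.3]
gripper_width: 0.418
finger_force: 59.9
```

Run:
```python
from h import *
o=bot.get_obs();print(o['t'],o['position'],o['ee_rot'],o['contact_force'])
R=Ro.from_euler('xyz',o['ee_rot']);jaw=o['position']+R.apply([-.1126,0,.0685]);print(jaw)
s=bot.camera('side')[:,:,::-1];sc=bot.get_calibration('side');print(proj(sc,jaw))
cv2.imwrite('pics/s7r.png',s)
im=s.astype(int);u,v=proj(sc,jaw)[0].astype(int);m=np.zeros(im.shape[:2],bool)
m[v-30:v+30,u-30:u+30]=im[v-30:v+30,u-30:u+30].max(2)<70
for a,c,k in comps(m,30):print('dark',a,c,'board spot',proj(sc,[.642,-.001,.041]))
b=im[208:232,375:400];print('dark left on board',(b.max(2)<60).sum())
t=np.array([.570,-.314,0]);d=R.inv().apply(t-jaw);print('jaw->plate tool',d)
```

```text
8.8 [ 0.52938333 -0.01803984  0.22906286] [-3.14155916e+00  3.62122140e-04 -2.99335631e+00] [-0.86937848 -0.66654301 -1.27024945]
[ 0.64077332 -0.0014081   0.16060364]
[[391.02864707 180.63343475]]
dark left on board 0
jaw->plate tool [ 0.11622327 -0.29870556  0.16057156]
```

Run:
```python
from h import *
sc=bot.get_calibration('side');f=lambda P:proj(sc,P)[0].astype(int)
for P in([.641,-.001,.041],[.6408,-.0014,.153],[.6408,-.0014,.14]):
  u,v=f(P);print(P,u,v)
  for n in('s4r','s5r','s7r'):
    im=cv2.imread(f'pics/{n}.png');print(n,im[v-3:v+4,u-3:u+4].mean((0,1)).round())
im=cv2.imread('pics/s7r.png').astype(int);m=np.zeros(im.shape[:2],bool)
m[140:240,360:425]=(im.max(2)<100)[140:240,360:425]
for a,c,k in comps(m,15):
  ys,xs=np.where(k);print(a,c,xs.min(),xs.max(),ys.min(),ys.max())
```

```text
[0.641, -0.001, 0.041] 386 216
s4r [84. 88. 95.]
s5r [82. 86. 93.]
s7r [100. 123. 154.]
[0.6408, -0.0014, 0.153] 390 183
s4r [182. 185. 186.]
s5r [163. 165. 166.]
s7r [127. 127. 131.]
[0.6408, -0.0014, 0.14] 390 187
s4r [164. 170. 177.]
s5r [156. 162. 169.]
s7r [130. 130. 133.]
45 [362.04444444 143.57777778] 360 365 140 149
17 [360.29411765 173.47058824] 360 361 169 180
```

The board spot is now bare wood and the muffin is in the jaws. I'll carry it to the plate.

Request:
move_arm(increments=[{"x": 0.005,"y": -0.012,"z": 0,"wx": 0,"wy": 0,"wz": 0,"grip": 0.03},{"x": 0.015,"y": -0.036,"z": 0,"wx": 0,"wy": 0,"wz": 0,"grip": 0.03},{"x": 0.028,"y": -0.066,"z": 0,"wx": 0,"wy": 0,"wz": 0,"grip": 0.03},{"x": 0.041,"y": -0.097,"z": 0,"wx": 0,"wy": 0,"wz": 0,"grip": 0.03},{"x": 0.054,"y": -0.128,"z": 0,"wx": 0,"wy": 0,"wz": 0,"grip": 0.03}])

```text
t: 9.48
position: [0.4941, -0.1543, 0.2284]
ee_rot: [3.141, -0.001, -2.994]
contact_force: [-0.5, 0.8, -0.9]
gripper_width: 0.418
finger_force: 60.0
```

Request:
move_arm(increments=[{"x": 0.013,"y": -0.03,"z": 0,"wx": 0,"wy": 0,"wz": 0.06,"grip": 0.03},{"x": 0.026,"y": -0.062,"z": 0,"wx": 0,"wy": 0,"wz": 0.15,"grip": 0.03},{"x": 0.038,"y": -0.092,"z": 0,"wx": 0,"wy": 0,"wz": 0.25,"grip": 0.03},{"x": 0.048,"y": -0.115,"z": 0,"wx": 0,"wy": 0,"wz": 0.34,"grip": 0.03},{"x": 0.054,"y": -0.128,"z": 0,"wx": 0,"wy": 0,"wz": 0.4,"grip": 0.03}])

```text
t: 10.1
position: [0.4595, -0.2887, 0.2284]
ee_rot: [3.141, -0.001, 2.886]
contact_force: [-0.2, 0.8, -1.3]
gripper_width: 0.413
finger_force: 60.0
```

Request:
move_arm(increments=[{"x": 0,"y": 0,"z": 0,"wx": 0,"wy": 0,"wz": 0,"grip": 0.03},{"x": 0,"y": 0,"z": 0,"wx": 0,"wy": 0,"wz": 0,"grip": 0.03},{"x": 0,"y": 0,"z": 0,"wx": 0,"wy": 0,"wz": 0,"grip": 0.03},{"x": 0,"y": 0,"z": 0,"wx": 0,"wy": 0,"wz": 0,"grip": 0.03}])

```text
t: 10.6
position: [0.4606, -0.2867, 0.2289]
ee_rot: [3.142, 0.0, 2.891]
contact_force: [0.1, 0.1, -1.4]
gripper_width: 0.42
finger_force: 60.0
```

Run:
```python
from h import *
o=bot.get_obs();print(o['t'],o['position'],o['ee_rot'],o['contact_force'],abs(o['dq']).max())
R=Ro.from_euler('xyz',o['ee_rot']);jaw=o['position']+R.apply([-.1126,0,.0685]);print(jaw)
for n in('top','side'):
  im=bot.camera(n)[:,:,::-1];c=bot.get_calibration(n);cv2.imwrite(f'pics/{n}8.png',im);i=im.astype(int)
  u,v=proj(c,jaw-[0,0,.005])[0].astype(int);m=np.zeros(i.shape[:2],bool);r=30
  m[v-r:v+r,u-r:u+r]=((i.max(2)<(70 if n=='top' else 115))&(np.ptp(i,axis=2)<35))[v-r:v+r,u-r:u+r]
  print(n,u,v)
  for a,cc,k in comps(m,20):print(a,cc,onplane(c,cc,.153))
```

```text
10.6 [ 0.46057224 -0.28666693  0.2289331 ] [3.14150957e+00 5.63251665e-05 2.89101592e+00] [ 0.08980035  0.1199399  -1.40210044] 0.003724180192253584
[ 0.56966084 -0.31458298  0.16043945]
top 465 156
1240 [475.29193548 168.17822581] [[ 0.53961357 -0.33906776  0.153     ]]
side 392 282
253 [392.03162055 277.88537549] [[ 0.57244544 -0.30196559  0.153     ]]
```

The side view shows the dark muffin at (392,278), within a few pixels of the predicted jaw point over the plate. The arm is still and the grip unchanged at 36 mm, so I'll hand in.

```bash
python3 -c "
from cell import bot
print(bot.close_job())"
```

```text
the job is handed in; nothing more can be done
None
```

I handed in the job at about 10.6 s, with the chocolate muffin squeezed in the tongs about 15 cm above the middle of the blue plate; it gave no verdict, and the final check was by side camera and sensor readings only.

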